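Put the wooden furniture back in the printer's furniture case

ROBOT

A 6-joint arm with a two-finger parallel gripper is mounted at the origin on the work surface. World frame = base frame: x ahead of the robot, y to its left, z up, the work surface at z = 0. Lengths are in m, angles in rad, forces in N, time in s.
With the tool pointing down it reaches from about 0.35 to 0.975 m from the base axis. Payload 4.9 kg.
Tool frame: the origin (TCP) lies at the very end of the fingers, on their centre line; the grasp point (between the pads) lies 19 mm behind it; z points along the fingers, y is the line along which they close (so a half turn about z gives the same grasp; the last joint's range is limited). The gripper opens to 85 mm and grips with 20 to 120 N. Pads are 22 mm wide; open, the fingers measure 114 mm over their backs; the gripper's body (76 mm by 85 mm) begins 54 mm behind the grasp point. The pads swing forward as they close: fully open they stand 13 mm farther back than shut.
Start: joints at [-1.284, 0.053, 1.613, -0, 1.476, -0.119], TCP at [0.247, -0.574, 0.231] pointing down, gripper open.
Joint ranges: [-3.01, 3.01], [-1.01, 2.22], [0.06, 2.58], [-1.02, 4.17], [0.09, 2.62], [-3.14, 3.14]. Speed limits (rad/s): [2.57, 2.57, 3.14, 3.14, 3.14, 3.14].

INTERFACE

Orientations are given as a rotation vector (axis times angle).
In Python, from station import ctrl, imaging gives the robot as it stands.
- The arm moves only by the tool play_rows, never from a script. Its argument "series" is a list of rows, each a list of 3 entries, a list of its own where there are three numbers: the opening, from 0 (shut) to 1 (fully open), then the shift along the tool's x, y, z each as a share of 0.05 m, from -1 to 1, then the turn, a rotation vector about the tool's x, y, z each as a share of 8 degrees, from -1 to 1. In form: [[grip, [dx, dy, dz], [ax, ay, az]], ...]. A call has 1 to 8 rows; each row shifts and turns the commanded pose from where the row before left it, along the tool's axes as they then stand; what a row does not reach is not made up. A row lasts 1/8 s, in which the tool goes at most 62.5 mm and 10.7 degrees, less where a joint would pass 70% of its speed; a pose out of reach is approached as far as the arm can. A call with a number of a shift or a turn outside -1 to 1 is refused whole. A call with a gripper value outside its range is refused whole. The fingers move at their own pace and stop on an object; "force" is the grip in N (left out, the last holds). Time passes only in rows, so rows that do not move let the fingers close. It gives the time, the measured TCP pose, the force, the opening and the grip force at its end, in the units of the state.
- ctrl.get_obs(): the state, without advancing time (a new reading comes with each control period).
- imaging.get_image(name): name is "scene" or "top"; returns a dict with "color" (420x560x3 uint8, blue, green, red), "fx", "fy", "cx", "cy" (pixels), "extrinsics" (4x4, takes a point from world to camera coordinates). Camera axes: x right, y down, z forward; pixel columns grow to the right and rows downward; lengths in m; the calibration is good to about 2 mm. A picture is of the moment at which its call begins. There is no depth.
- ctrl.finish_job(): hands the job in; it is judged then, once.
The state is a dict: "t": time; "q": joint angles; "dq": joint speeds; "effort": joint torques, N m; "tool_pos": TCP position; "tool_rot": TCP orientation; "contact_force": force on the tool from outside, world axes, zero at the start; "wrist_torque": the same for the moment, N m; "opening": finger opening in m; "grip_force": force on a finger pad.
Only numpy, scipy, OpenCV 4.12 (cv2) and the standard library are available. Lean on these libraries where they do the work, as an engineer would, in place of code of your own. Each camera call takes 0.05 s, during which the arm holds its last target. There are 200 camera calls.

TASK

A letterpress forme has been broken up on the galley: put the four wooden furniture blocks back into the furniture case, each lying flat and lengthwise in the pocket made for its length (the shortest block in the shortest pocket, and so on). Leave the aluminium block and the black resin block where they lie on the galley.

Things in the scene. Friction and masses are not known exactly. Their poses are not given: they have to be found in the camera images.
- wood_short: the short wooden furniture block: plain pale yellowish hardwood bar 42 mm long, 21 mm wide, 16 mm high, 10 to 40 g. Origin: centre of its underside; x along its length, y across, z up. It starts lying crosswise on top of the longest wooden block, over its middle.
- wood_medium: the medium wooden furniture block: plain brown hardwood bar 64 mm long, 21 mm wide, 16 mm high, 10 to 40 g. Origin: centre of its underside; x along its length, y across, z up. It starts lying flat on the galley, a grey steel tray (floor 3 mm above the table) with rims 14 mm high on three sides.
- wood_long: the long wooden furniture block: plain brown hardwood bar 85 mm long, 21 mm wide, 16 mm high, 10 to 40 g. Origin: centre of its underside; x along its length, y across, z up. It starts lying flat on the galley, a grey steel tray (floor 3 mm above the table) with rims 14 mm high on three sides.
- wood_longest: the longest wooden furniture block: plain brown hardwood bar 106 mm long, 21 mm wide, 16 mm high, 10 to 40 g. Origin: centre of its underside; x along its length, y across, z up. It starts lying flat on the galley, a grey steel tray (floor 3 mm above the table) with rims 14 mm high on three sides.
- insert_short: pocket for the short block: fixed pale wood insert 138 x 78 x 12 mm whose top has a green-floored pocket 60 mm long (x), 71 mm wide (y), 8 mm deep, centred. Origin: centre of its underside, 5 mm above the table; pocket floor 4 mm and top 12 mm above the origin. Four inserts stand side by side along y, 79 mm apart, in any order, in a dark case with a rim 1 mm higher.
- insert_medium: pocket for the medium block: fixed pale wood insert 138 x 78 x 12 mm whose top has a green-floored pocket 82 mm long (x), 71 mm wide (y), 8 mm deep, centred. Origin: centre of its underside, 5 mm above the table; pocket floor 4 mm and top 12 mm above the origin. Four inserts stand side by side along y, 79 mm apart, in any order, in a dark case with a rim 1 mm higher.
- insert_long: pocket for the long block: fixed pale wood insert 138 x 78 x 12 mm whose top has a green-floored pocket 103 mm long (x), 71 mm wide (y), 8 mm deep, centred. Origin: centre of its underside, 5 mm above the table; pocket floor 4 mm and top 12 mm above the origin. Four inserts stand side by side along y, 79 mm apart, in any order, in a dark case with a rim 1 mm higher.
- insert_longest: pocket for the longest block: fixed pale wood insert 138 x 78 x 12 mm whose top has a green-floored pocket 124 mm long (x), 71 mm wide (y), 8 mm deep, centred. Origin: centre of its underside, 5 mm above the table; pocket floor 4 mm and top 12 mm above the origin. Four inserts stand side by side along y, 79 mm apart, in any order, in a dark case with a rim 1 mm higher.
- aluminium: look-alike, stays where it is: silver aluminium furniture block with two recesses in its top, 85 x 21 x 16 mm, lying flat on the galley. Origin: centre of its underside; x along its length.
- resin: look-alike, stays where it is: black resin furniture block 64 x 21 x 16 mm, lying flat on the galley. Origin: centre of its underside; x along its length. (A T-shaped steel key also lies on the galley; it has no part in the job.)
Mind the look-alikes: they are no part of the job. Leave any green or orange look-alike of the wood_longest alone.

How it is judged:
At the end, for the whole second after the job is handed in: Each wooden block rests on the floor of its own pocket (height within 4 mm; off the middle under 13 mm lengthwise, 28 mm crosswise; tilt under 0.12 rad; length within 0.26 rad of the pocket's), released; the aluminium and resin blocks lie within 20 mm of their starting places (x of wood_short in the frame of insert_short between -0.013 and 0.013 m and y of wood_short in the frame of insert_short between -0.028 and 0.028 m and z of wood_short in the frame of insert_short between 0 and 0.008 m and angle between each of wood_short, wood_medium, wood_long, wood_longest's own z axis and vertical below 0.12 rad and angle between the x axis of wood_short and the x axis of insert_short, either way round below 0.26 rad and linear speed of each of wood_short, wood_medium, wood_long, wood_longest below 0.02 m/s and x of wood_medium in the frame of insert_medium between -0.013 and 0.013 m and y of wood_medium in the frame of insert_medium between -0.028 and 0.028 m and z of wood_medium in the frame of insert_medium between 0 and 0.008 m and angle between the x axis of wood_medium and the x axis of insert_medium, either way round below 0.26 rad and x of wood_long in the frame of insert_long between -0.013 and 0.013 m and y of wood_long in the frame of insert_long between -0.028 and 0.028 m and z of wood_long in the frame of insert_long between 0 and 0.008 m and angle between the x axis of wood_long and the x axis of insert_long, either way round below 0.26 rad and x of wood_longest in the frame of insert_longest between -0.013 and 0.013 m and y of wood_longest in the frame of insert_longest between -0.028 and 0.028 m and z of wood_longest in the frame of insert_longest between 0 and 0.008 m and angle between the x axis of wood_longest and the x axis of insert_longest, either way round below 0.26 rad and distance of each of aluminium, resin from where it was at the start of the episode below 0.02 m); the robot touches nothing.
It fails at once if the aluminium block is moved by 20 mm or more (distance of aluminium from where it was at the start of the episode above 0.02 m).
It fails at once if the resin block is moved by 20 mm or more (distance of resin from where it was at the start of the episode above 0.02 m).
It also fails if it takes over 102 s, if anything falls off the work surface, if the arm or the gripper's body presses on something with over 40 N, if the wrist force passes 120 N, or if a joint passes its speed limit or range.

## Working session

There is one attempt and no reset: what is moved stays moved. The work goes in short steps, Python scripts to look and compute and a tool call to move; the robot and the scene stay as the last step left them, time stands still between calls to the robot, and variables do not carry over. Pictures are saved under pics/ and viewed, at most 14 in all, crops included, and the job is handed in when it is done.

Besides the shell and the picture viewer there is one more tool, called after "Request:" as a command line: name --argument value ..., lists and objects as JSON in quotes. play_rows: Moves the arm, as the interface text tells. Shift numbers are shares of 0.05 m and turn numbers shares of 8 degrees, none past 1 either way. Its arguments: {"type":"object","properties":{"series":{"type":"array"},"force":{"type":"number"}},"required":["series"]}

```bash
mkdir -p pics; ls; python3 - <<'E'
from station import ctrl, imaging
import cv2,numpy as np
for n in("top","scene"):
    d=imaging.get_image(n); cv2.imwrite(f"pics/{n}0.png",d["color"])
    np.savez(f"{n}_cal.npz",K=np.array([[d["fx"],0,d["cx"]],[0,d["fy"],d["cy"]],[0,0,1]]),E=d["extrinsics"])
    print(n,d["fx"],d["cx"],d["cy"],np.round(d["extrinsics"],3).tolist())
o=ctrl.get_obs();print(o)
E
```

```text
pics
top 456.82485809503686 289.1283326144342 215.2842906363853 [[-0.056, -0.998, 0.004, -0.036], [-0.974, 0.053, -0.221, 0.433], [0.22, -0.016, -0.975, 1.231], [0.0, 0.0, 0.0, 1.0]]
scene 496.45485932191497 273.47831265588445 209.19174158802045 [[-0.607, 0.795, -0.015, 0.292], [0.619, 0.46, -0.637, -0.221], [-0.499, -0.395, -0.771, 1.437], [0.0, 0.0, 0.0, 1.0]]
{'t': 0.1, 'q': array([-1.28399569e+00,  5.33093250e-02,  1.61418210e+00,  3.08819870e-05,
        1.47596453e+00, -1.19015013e-01]), 'dq': array([-0.00142133,  0.00018932, -0.00110968,  0.00172723, -0.0001382 ,
       -0.00052047]), 'effort': array([-8.70412950e-04, -3.94903386e+01, -3.71364784e+01, -1.14546169e-04,
        3.89299414e-03, -1.46618640e-05]), 'tool_pos': array([ 0.24656932, -0.57369361,  0.2301593 ]), 'tool_rot': array([-3.07532181e+00, -6.32709338e-01,  1.97021070e-04]), 'contact_force': array([-0.05991147,  0.95473139,  1.07787764]), 'wrist_torque': array([0.03569357, 0.00221574, 0.02630332]), 'grip_force': 0.0, 'opening': 0.08506896646781845}
```

View pics/top0.png

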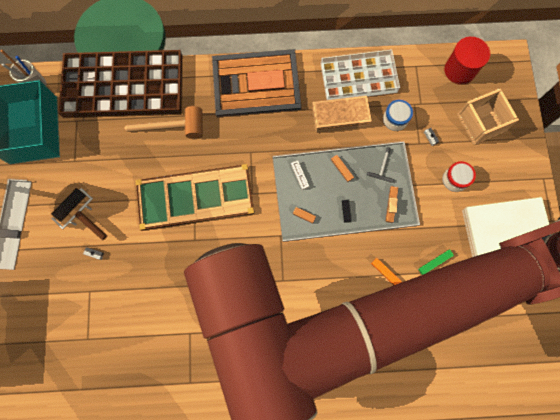

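View pics/scene0.png

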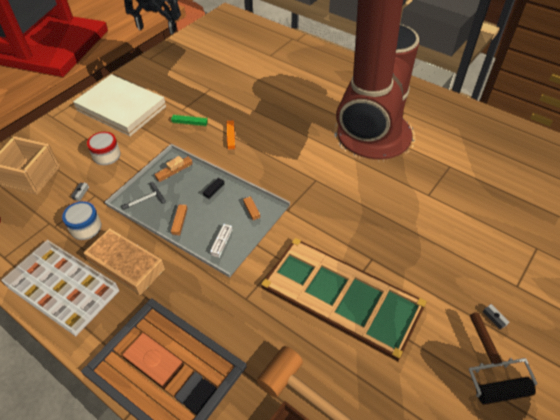

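Top view shows the case with pockets at (153,203), (180,199), (207,195) and (235,191), shrinking to the right. On the galley are four wood-coloured candidates: (343,167) is the mid-length bar, so wood_long; (304,214) is the shortest brown one, so wood_medium; (392,203) is the longest, with the pale short block across it. Silver at (300,175) and black at (347,210) are the look-alikes. The orange (385,271) and green (436,262) bars off the galley are decoys to leave alone. I'll confirm this in one enlarged crop and measure.

```bash
cat > h.py <<'E'
import cv2,numpy as np
from scipy.spatial.transform import Rotation as R
def cal(n):
    c=np.load(f"{n}_cal.npz"); return c["K"],c["E"]
def px2w(n,uv,z):
    K,E=cal(n); C=-E[:3,:3].T@E[:3,3]
    d=(np.linalg.inv(K)@np.c_[np.atleast_2d(uv),np.ones(len(np.atleast_2d(uv)))].T).T@E[:3,:3]
    return C+d*((z-C[2])/d[:,2])[:,None]
def rectify(n,img,x0,x1,y0,y1,z,s):
    "world patch at height z; image row down = -x, col right = -y, s px/m"
    w,h=int((y1-y0)*s),int((x1-x0)*s); K,E=cal(n)
    P=np.array([[x1,y1,z],[x1,y0,z],[x0,y0,z],[x0,y1,z]])@E[:3,:3].T+E[:3,3]
    p=P@K.T; p=(p[:,:2]/p[:,2:]).astype(np.float32)
    H=cv2.getPerspectiveTransform(p,np.float32([[0,0],[w,0],[w,h],[0,h]]))
    return cv2.warpPerspective(img,H,(w,h),flags=cv2.INTER_CUBIC)
E
python3 - <<'E'
from h import *
im=cv2.imread("pics/top0.png")
print(np.round(px2w("top",[[343,167],[304,214],[392,203],[347,210],[300,175],[153,203],[180,199],[207,195],[235,191]],0.015),3))
# pocket blobs (green floor at z=.009)
hsv=cv2.cvtColor(im,cv2.COLOR_BGR2HSV)
m=cv2.inRange(hsv,(55,90,30),(95,255,160)); m[:,:136]=0;m[:,255:]=0;m[:160]=0;m[235:]=0
for c in cv2.findContours(m,0,1)[0]:
    if cv2.contourArea(c)>100:
        w=px2w("top",c[:,0].astype(float),.009)[:,:2].astype(np.float32); print("pocket",np.round(cv2.minAreaRect(w)[0],3),np.round(cv2.minAreaRect(w)[1],3),cv2.minAreaRect(w)[2])
m=cv2.inRange(hsv,(5,120,90),(25,255,255)); m[:,:282]=0;m[:,410:]=0;m[:150]=0;m[230:]=0
for c in cv2.findContours(m,0,1)[0]:
    if cv2.contourArea(c)>40:
        w=px2w("top",c[:,0].astype(float),.015)[:,:2].astype(np.float32); print("wood",c.mean((0,1)),np.round(cv2.minAreaRect(w)[0],3),np.round(cv2.minAreaRect(w)[1],3),cv2.minAreaRect(w)[2])
cv2.imwrite("pics/crop.png",cv2.resize(im[140:240,130:430],None,fx=2.66,fy=2.66,interpolation=cv2.INTER_CUBIC))
cv2.imwrite("pics/rect.png",rectify("top",im,.33,.60,-.40,0.0,.019,2000))
E
```

```text
[[ 0.575 -0.227  0.015]
 [ 0.439 -0.104  0.015]
 [ 0.458 -0.36   0.015]
 [ 0.444 -0.228  0.015]
 [ 0.557 -0.099  0.015]
 [ 0.496  0.33   0.015]
 [ 0.503  0.252  0.015]
 [ 0.511  0.174  0.015]
 [ 0.519  0.093  0.015]]
pocket [0.508 0.253] [0.095 0.063] 4.709957599639893
pocket [0.5   0.331] [0.117 0.064] 5.249639511108398
wood [304.  214.6] [ 0.438 -0.103] [0.063 0.024] 59.66178512573242
wood [391.70731707 203.97560976] [ 0.455 -0.36 ] [0.026 0.107] 76.60098266601562
wood [341.94736842 167.78947368] [ 0.573 -0.224] [0.086 0.025] 31.30181884765625
wood [299.05263158 150.84210526] [ 0.628 -0.104] [0.107 0.013] 86.89424896240234
```

View pics/rect.png

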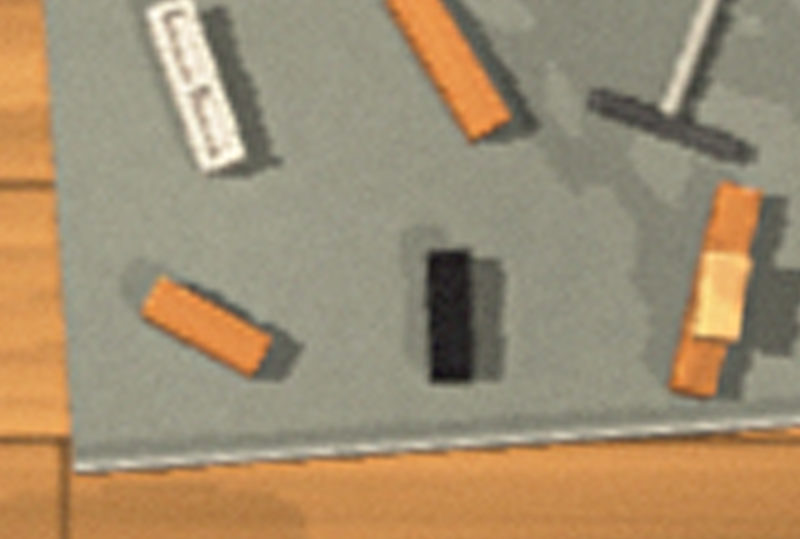

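The rectified crop (2 px/mm) confirms it: brown medium at (207,327), black resin at (450,315), aluminium at (197,88), long bar at (450,65), and the longest at (715,290) with the pale short block on top at (722,295). The short block is nearly parallel to the longest, not crosswise as described. Next, finer poses.

```bash
cat >> h.py <<'E'
def goto(x,y,z,yaw,flip=0):
    from station import ctrl
    o=ctrl.get_obs(); R0=R.from_rotvec(o["tool_rot"]); best=None
    for k in(0,180):
        c,s=np.cos(np.radians(yaw+k)),np.sin(np.radians(yaw+k))
        Rt=R.from_matrix(np.array([[c,s,0],[s,-c,0],[0,0,-1]]).T)
        rv=(R0.inv()*Rt).as_rotvec(degrees=True)
        if best is None or (np.linalg.norm(rv)<np.linalg.norm(best[0]))!=bool(flip): best=(rv,Rt)
    rv,Rt=best; p=np.array([x,y,z])-o["tool_pos"]
    print("turn(8deg)",np.round(rv/8,2),"shift after turn(.05)",np.round(Rt.inv().apply(p)/.05,2),"t",round(o["t"],2),"q6",round(o["q"][5],2),"pos",np.round(o["tool_pos"],3))
E
python3 - <<'E'
from h import *
im=cv2.imread("pics/top0.png")
S=2000
def meas(name,x0,x1,y0,y1,z,lo,hi):
    r=rectify("top",im,x0,x1,y0,y1,z,S)
    m=cv2.inRange(cv2.cvtColor(r,cv2.COLOR_BGR2HSV),lo,hi)
    m=cv2.morphologyEx(m,cv2.MORPH_OPEN,np.ones((9,9)))
    c=max(cv2.findContours(m,0,1)[0],key=cv2.contourArea)
    b=cv2.boxPoints(cv2.minAreaRect(c)); w=np.c_[x1-b[:,1]/S,y1-b[:,0]/S]
    e1,e2=w[1]-w[0],w[2]-w[1]; L=e1 if np.hypot(*e1)>np.hypot(*e2) else e2
    print(name,np.round(w.mean(0),4),"size",np.round([np.hypot(*e1),np.hypot(*e2)],4),"yaw",round(np.degrees(np.arctan2(L[1],L[0]))%180,1))
W=((3,130,90),(17,255,255))
meas("medium",.38,.5,-.17,-.05,.019,*W)
meas("long",.5,.65,-.29,-.16,.019,*W)
meas("longest",.38,.53,-.42,-.31,.019,(3,100,90),(25,255,255))
meas("short",.38,.53,-.42,-.31,.035,(14,60,215),(28,185,255))
for n,y in(("longest",.33),("long",.252),("medium",.174),("short",.094)):
    meas("pocket "+n,.42,.60,y-.045,y+.045,.009,(50,70,20),(95,255,170))
a=rectify("top",im,.42,.60,.04,.39,.017,S)
s=cv2.imread("pics/scene0.png")[145:215,110:240]
cv2.imwrite("pics/two.png",np.vstack([cv2.resize(a,(700,360)),cv2.resize(s,(700,240))[:, :]]))
E
```

```text
medium [ 0.4366 -0.1032] size [0.0238 0.0645] yaw 60.6
long [ 0.5715 -0.223 ] size [0.025  0.0868] yaw 31.2
longest [ 0.4541 -0.3594] size [0.1096 0.0292] yaw 166.3
short [ 0.4503 -0.3556] size [0.0447 0.0233] yaw 171.9
pocket longest [0.5003 0.3316] size [0.065 0.119] yaw 5.5
pocket long [0.5078 0.2526] size [0.0652 0.0975] yaw 5.3
pocket medium [0.5155 0.1735] size [0.0643 0.0751] yaw 5.6
pocket short [0.5236 0.0921] size [0.0612 0.0534] yaw 95.2
```

View pics/two.png

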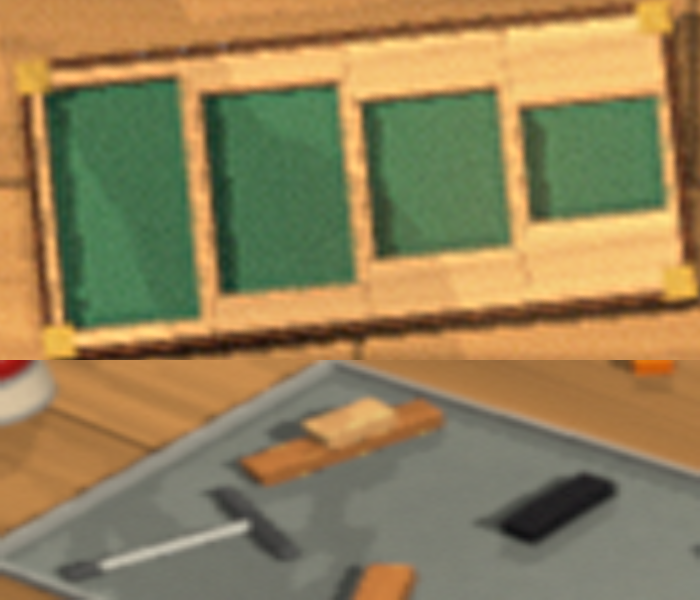

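The case and its four pockets show clearly (pocket yaw about 5.4°, centres agree within 2 mm), and the pale short block sits on the longest, nearly lengthwise. Short block first.

```bash
python3 -c "
from h import *
goto(.451,-.356,.09,172)
goto(.451,-.356,.09,172,1)"
```

```text
turn(8deg) [-0.01  0.    3.91] shift after turn(.05) [ 3.44 -4.88  2.8 ] t 0.1 q6 -0.12 pos [ 0.247 -0.574  0.23 ]
turn(8deg) [ -0.    -0.02 -18.59] shift after turn(.05) [-3.44  4.88  2.8 ] t 0.1 q6 -0.12 pos [ 0.247 -0.574  0.23 ]
```

Request:
play_rows --series '[[0.55,[0,0,0],[0,0,0.98]],[0.55,[0,0,0],[0,0,0.98]],[0.55,[0,0,0],[0,0,0.98]],[0.55,[0,0,0],[0,0,0.97]],[0.55,[0.69,-0.98,0.5],[0,0,0]],[0.55,[0.69,-0.98,0.5],[0,0,0]],[0.55,[0.69,-0.98,0.5],[0,0,0]],[0.55,[0.69,-0.98,0.5],[0,0,0]]]' --force 40

```text
t: 1.1
tool_pos: [0.4054, -0.4043, 0.1339]
tool_rot: [-3.133, 0.221, 0.0]
contact_force: [0.3, -0.1, -1.2]
opening: 0.0472
grip_force: 0.0
```

Request:
play_rows --series '[[0.55,[0.68,-0.96,0.4],[0,0,0]],[0.55,[0,0,0],[0,0,0]],[0.55,[0,0,0],[0,0,0]]]'

```text
t: 1.48
tool_pos: [0.4448, -0.3632, 0.1149]
tool_rot: [3.134, -0.219, -0.001]
contact_force: [0.7, -0.3, 0.4]
opening: 0.047
grip_force: 0.0
```

```bash
python3 - <<'E'
from h import *
goto(.451,-.356,.024,172)
from station import imaging
a=imaging.get_image("top")["color"];b=imaging.get_image("scene")["color"]
cv2.imwrite("pics/a1.png",np.hstack([cv2.resize(a[150:250,320:460],(400,286)),cv2.resize(b[100:220,100:260],(400,286))]))
E
```

```text
turn(8deg) [0. 0. 0.] shift after turn(.05) [ 0.1  -0.16  1.82] t 1.48 q6 0.9 pos [ 0.445 -0.363  0.115]
```

View pics/a1.png

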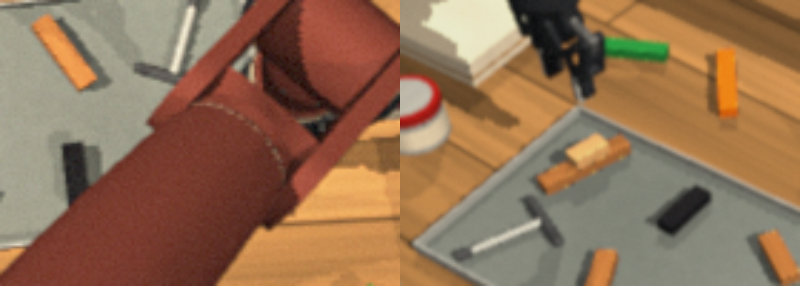

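Top view is covered by the arm. The scene view shows the fingers above the stack (tips at about (174,138) in the full image). I'll check that against the projection as I go down.

```bash
python3 - <<'E'
from h import *
K,E=cal("scene")
for P in([.4448,-.3632,.1149],[.451,-.356,.035]):
    p=K@(E[:3,:3]@P+E[:3,3]); print(p[:2]/p[2])
E
```

```text
[168.53712146 136.31836934]
[174.12467673 161.1137902 ]
```

Request:
play_rows --series '[[0.55,[0.1,-0.16,0.45],[0,0,0]],[0.55,[0,0,0.45],[0,0,0]],[0.55,[0,0,0.4],[0,0,0]],[0.55,[0,0,0],[0,0,0]],[0.55,[0,0,0],[0,0,0]]]'

```text
t: 2.2
tool_pos: [0.4512, -0.3568, 0.0509]
tool_rot: [3.133, -0.221, 0.001]
contact_force: [0.6, 0.3, 0.3]
opening: 0.047
grip_force: 0.0
```

```bash
python3 - <<'E'
from h import *
goto(.451,-.356,.024,172)
from station import imaging
b=imaging.get_image("scene")["color"]
cv2.imwrite("pics/a2.png",cv2.resize(b[110:200,120:240],(720,540),interpolation=2))
E
```

```text
turn(8deg) [ 0.01 -0.01 -0.01] shift after turn(.05) [-0.01 -0.02  0.54] t 2.2 q6 0.91 pos [ 0.451 -0.357  0.051]
```

View pics/a2.png

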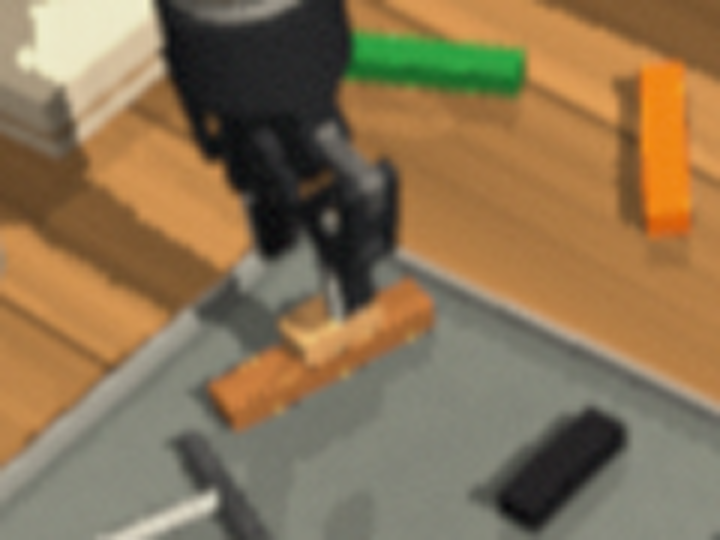

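The fingers straddle the stack, with the near finger at about (345,290) and the pale block at (330,325). I'll overlay the predicted outlines to check the centring.

```bash
cat >> h.py <<'E'
def overlay(n,img,x0,x1,y0,y1,f,boxes,pts=()):
    K,E=cal(n)
    pr=lambda P:((lambda p:(p[:,:2]/p[:,2:]+.5-[x0,y0])*f)((np.atleast_2d(P)@E[:3,:3].T+E[:3,3])@K.T)).astype(int)
    g=cv2.resize(img[y0:y1,x0:x1],None,fx=f,fy=f,interpolation=2)
    for(x,y,z,yaw,L,W) in boxes:
        c,s=np.cos(np.radians(yaw)),np.sin(np.radians(yaw))
        q=np.array([[x+a*c-b*s,y+a*s+b*c,z] for a,b in((L/2,W/2),(L/2,-W/2),(-L/2,-W/2),(-L/2,W/2))])
        cv2.polylines(g,[pr(q)],True,(255,0,255),1)
    for p in pts: cv2.circle(g,tuple(int(v) for v in pr(p)[0]),4,(255,255,0),1)
    return g
E
python3 - <<'E'
from h import *
from station import ctrl,imaging
o=ctrl.get_obs();Rt=R.from_rotvec(o["tool_rot"]);p=o["tool_pos"]
im=imaging.get_image("scene")["color"]
bx=[(.451,-.356,.035,172,.042,.021),(.454,-.359,.019,167,.106,.021)]
g=overlay("scene",im,120,240,110,200,6,bx,[p]+[p+Rt.apply([a,b,-.006]) for a in(-.011,.011) for b in(-.0235,.0235)])
cv2.imwrite("pics/a3.png",g)
E
```

```text
(no output)
```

View pics/a3.png

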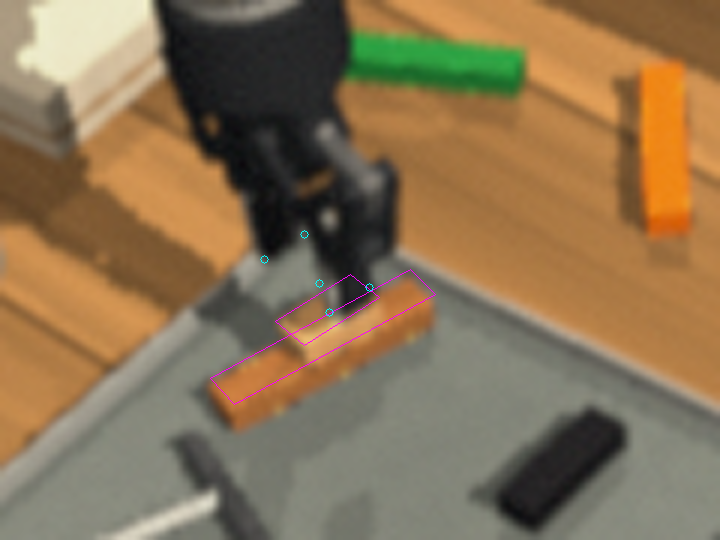

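Overlay agrees with the block tops and finger positions. Descend and grip.

Request:
play_rows --series '[[0.55,[-0.01,-0.02,0.28],[0,0,0]],[0.55,[0,0,0.28],[0,0,0]],[0.55,[0,0,0],[0,0,0]],[0.2,[0,0,0],[0,0,0]],[0.1,[0,0,0],[0,0,0]],[0.1,[0,0,0],[0,0,0]],[0.1,[0,0,0],[0,0,0]],[0.1,[0,0,0],[0,0,0]]]'

```text
t: 3.3
tool_pos: [0.4509, -0.3551, 0.0224]
tool_rot: [3.134, -0.22, 0.001]
contact_force: [0.3, -0.1, 1.3]
opening: 0.0197
grip_force: 41.6
```

Request:
play_rows --series '[[0.1,[0,0,-0.6],[0,0,0]],[0.1,[0,0,-0.8],[0,0,0]],[0.1,[0,0,-0.8],[0,0,0]],[0.1,[0,0,0],[0,0,0]],[0.1,[0,0,0],[0,0,0]]]'

```text
t: 3.92
tool_pos: [0.4503, -0.3545, 0.1313]
tool_rot: [-3.133, 0.22, 0.001]
contact_force: [0.5, -1.0, -0.3]
opening: 0.0198
grip_force: 41.4
```

```bash
python3 - <<'E'
from h import *
goto(.523,.093,.075,5.4)
goto(.523,.093,.075,5.4,1)
E
```

```text
turn(8deg) [-0.01  0.01 -1.68] shift after turn(.05) [ 2.29 -8.77  1.13] t 3.92 q6 0.91 pos [ 0.45  -0.355  0.131]
turn(8deg) [1.000e-02 1.000e-02 2.082e+01] shift after turn(.05) [-2.29  8.77  1.13] t 3.92 q6 0.91 pos [ 0.45  -0.355  0.131]
```

Request:
play_rows --series '[[0.1,[0,0,0],[0,0,-0.84]],[0.1,[0,0,0],[0,0,-0.84]],[0.1,[0.25,-0.95,0],[0,0,0]],[0.1,[0.25,-0.95,0],[0,0,0]],[0.1,[0.25,-0.95,0],[0,0,0]],[0.1,[0.25,-0.95,0],[0,0,0]],[0.1,[0.25,-0.95,0],[0,0,0]],[0.1,[0.25,-0.95,0],[0,0,0]]]'

```text
t: 4.92
tool_pos: [0.4971, -0.0622, 0.1297]
tool_rot: [-3.137, -0.148, 0.006]
contact_force: [0.0, 0.3, -0.1]
opening: 0.0196
grip_force: 41.4
```

Request:
play_rows --series '[[0.1,[0.25,-0.95,0.2],[0,0,0]],[0.1,[0.25,-0.95,0.3],[0,0,0]],[0.1,[0.25,-0.95,0.3],[0,0,0]],[0.1,[0,0,0],[0,0,0]],[0.1,[0,0,0],[0,0,0]]]'

```text
t: 5.55
tool_pos: [0.5213, 0.0811, 0.0905]
tool_rot: [3.138, 0.149, -0.005]
contact_force: [-0.2, -0.2, -0.1]
opening: 0.0197
grip_force: 41.4
```

```bash
python3 - <<'E'
from h import *
from station import ctrl,imaging
goto(.523,.093,.016,5.4)
p=ctrl.get_obs()["tool_pos"]
im=imaging.get_image("scene")["color"]
g=overlay("scene",im,240,440,200,360,3.7,[(p[0],p[1],p[2]-.004,5.4,.042,.021),(.523,.093,.017,5.4,.060,.071),(.5145,.1725,.017,5.4,.082,.071)],[p])
cv2.imwrite("pics/a4.png",g)
E
```

```text
turn(8deg) [0.   0.02 0.  ] shift after turn(.05) [ 0.06 -0.23  1.49] t 5.55 q6 1.49 pos [0.521 0.081 0.09 ]
```

View pics/a4.png

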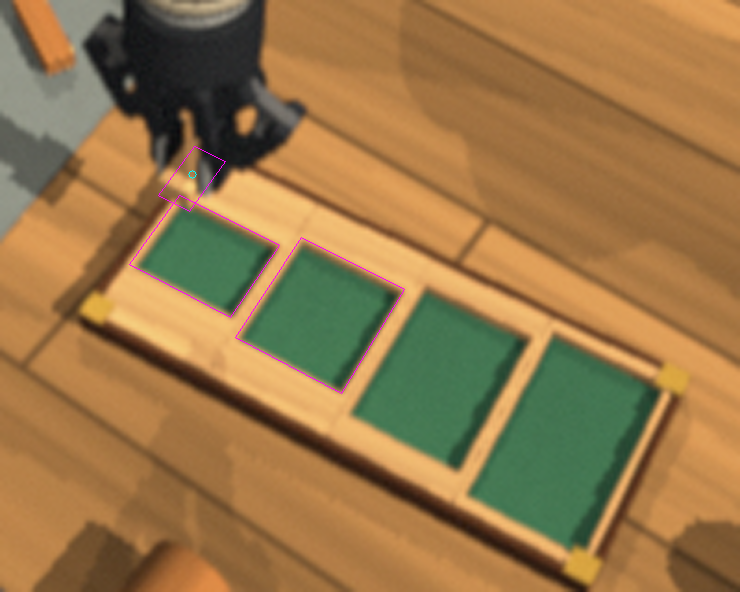

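The held block shows at (190,180), and the pocket outlines match the picture. Lower into the short pocket.

Request:
play_rows --series '[[0.1,[0.06,-0.23,0.4],[0,0,0]],[0.1,[0,0,0.4],[0,0,0]],[0.1,[0,0,0.4],[0,0,0]],[0.1,[0,0,0.33],[0,0,0]],[0.1,[0,0,0],[0,0,0]],[0.1,[0,0,0],[0,0,0]]]'

```text
t: 6.35
tool_pos: [0.5249, 0.0927, 0.0163]
tool_rot: [3.138, 0.147, 0.002]
contact_force: [0.4, -0.1, -0.3]
opening: 0.0199
grip_force: 41.4
```

Request:
play_rows --series '[[0.33,[0,0,0],[0,0,0]],[0.33,[0,0,0],[0,0,0]],[0.33,[0,0,0],[0,0,0]],[0.33,[0,0,-0.4],[0,0,0]],[0.5,[0,0,-0.8],[0,0,0]],[0.55,[0,0,-0.8],[0,0,0]],[0.55,[0,0,0],[0,0,0]],[0.55,[0,0,0],[0,0,0]]]'

```text
t: 7.35
tool_pos: [0.5238, 0.0931, 0.115]
tool_rot: [3.138, 0.149, -0.001]
contact_force: [0.4, -0.0, -0.3]
opening: 0.0469
grip_force: 0.0
```

```bash
python3 - <<'E'
from h import *
goto(.4366,-.1032,.005,60.6)
goto(.4366,-.1032,.005,60.6,1)
E
```

```text
turn(8deg) [-0.   0.  -6.9] shift after turn(.05) [-4.28  0.41  2.2 ] t 7.35 q6 1.51 pos [0.524 0.093 0.115]
turn(8deg) [1.00e-02 0.00e+00 1.56e+01] shift after turn(.05) [ 4.28 -0.41  2.2 ] t 7.35 q6 1.51 pos [0.524 0.093 0.115]
```

Request:
play_rows --series '[[0.55,[0,0,0],[0,0,-0.985]],[0.55,[0,0,0],[0,0,-0.985]],[0.55,[0,0,0],[0,0,-0.985]],[0.55,[0,0,0],[0,0,-0.985]],[0.55,[0,0,0],[0,0,-0.985]],[0.55,[0,0,0],[0,0,-0.985]],[0.55,[0,0,0],[0,0,-0.985]]]'

```text
t: 8.22
tool_pos: [0.5228, 0.093, 0.1131]
tool_rot: [-2.707, -1.589, 0.006]
contact_force: [-0.3, 0.8, -0.7]
opening: 0.0474
grip_force: 0.0
```

Request:
play_rows --series '[[0.55,[-0.86,0.08,0],[0,0,0]],[0.55,[-0.86,0.08,0],[0,0,0]],[0.55,[-0.86,0.08,0.2],[0,0,0]],[0.55,[-0.86,0.08,0.4],[0,0,0]],[0.55,[-0.84,0.08,0.4],[0,0,0]],[0.55,[0,0,0],[0,0,0]],[0.55,[0,0,0],[0,0,0]]]'

```text
t: 9.1
tool_pos: [0.436, -0.1027, 0.0646]
tool_rot: [-2.712, -1.583, 0.001]
contact_force: [0.4, 0.9, 0.2]
opening: 0.0468
grip_force: 0.0
```

```bash
python3 - <<'E'
from h import *
from station import ctrl,imaging
goto(.4366,-.1032,.006,60.6)
o=ctrl.get_obs();p=o["tool_pos"];Rt=R.from_rotvec(o["tool_rot"])
im=imaging.get_image("scene")["color"]
g=overlay("scene",im,190,390,160,310,4,[(.4366,-.1032,.019,60.6,.064,.021)],[p+Rt.apply([0,b,-.006]) for b in(-.0235,.0235)])
cv2.imwrite("pics/a5.png",g)
E
```

```text
turn(8deg) [-0.01 -0.   -0.01] shift after turn(.05) [-0.    0.02  1.17] t 9.1 q6 0.12 pos [ 0.436 -0.103  0.065]
```

View pics/a5.png

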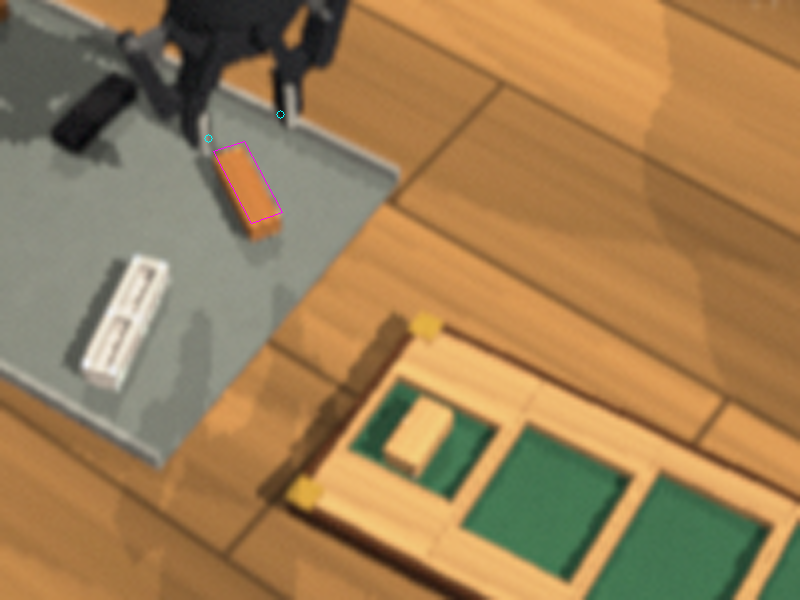

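The short block lies flat in its pocket at (420,437), and the fingers straddle the medium block, whose outline fits. Descend and grip.

Request:
play_rows --series '[[0.55,[0,0.02,0.5],[0,0,0]],[0.55,[0,0,0.5],[0,0,0]],[0.55,[0,0,0.17],[0,0,0]],[0.55,[0,0,0],[0,0,0]],[0.2,[0,0,0],[0,0,0]],[0.1,[0,0,0],[0,0,0]],[0.1,[0,0,0],[0,0,0]],[0.1,[0,0,0],[0,0,0]]]'

```text
t: 10.15
tool_pos: [0.4386, -0.1041, 0.0084]
tool_rot: [2.711, 1.583, 0.003]
contact_force: [-0.2, 1.1, 6.1]
opening: 0.0196
grip_force: 41.2
```

Request:
play_rows --series '[[0.1,[0,0,0],[0,0,0]],[0.1,[0,0,-0.5],[0,0,0]],[0.1,[0,0,-0.8],[0,0,0]],[0.1,[0,0,-0.5],[0,0,0]],[0.1,[0,0,0],[0,0,0]],[0.1,[0,0,0],[0,0,0]]]'

```text
t: 10.9
tool_pos: [0.4365, -0.1034, 0.0956]
tool_rot: [-2.712, -1.583, 0.002]
contact_force: [-0.3, -0.5, -0.4]
opening: 0.0201
grip_force: 40.4
```

```bash
python3 -c "
from h import *
goto(.515,.173,.014,5.4)"
```

```text
turn(8deg) [-0.01  0.01  6.9 ] shift after turn(.05) [ 2.08 -5.36  1.63] t 10.9 q6 0.12 pos [ 0.437 -0.103  0.096]
```

Request:
play_rows --series '[[0.1,[0,0,0],[0,0,0.985]],[0.1,[0,0,0],[0,0,0.985]],[0.1,[0,0,0],[0,0,0.985]],[0.1,[0,0,0],[0,0,0.985]],[0.1,[0,0,0],[0,0,0.985]],[0.1,[0,0,0],[0,0,0.985]],[0.1,[0,0,0],[0,0,0.985]]]'

```text
t: 11.78
tool_pos: [0.436, -0.1031, 0.0947]
tool_rot: [-3.137, -0.141, 0.006]
contact_force: [0.7, -0.3, -1.4]
opening: 0.0198
grip_force: 40.4
```

Request:
play_rows --series '[[0.1,[0.35,-0.9,0],[0,0,0]],[0.1,[0.35,-0.9,0],[0,0,0]],[0.1,[0.35,-0.9,0],[0,0,0]],[0.1,[0.35,-0.9,0],[0,0,0]],[0.1,[0.34,-0.88,0],[0,0,0]],[0.1,[0.34,-0.88,0.3],[0,0,0]],[0.1,[0,0,0.3],[0,0,0]],[0.1,[0,0,0],[0,0,0]]]'

```text
t: 12.78
tool_pos: [0.513, 0.1723, 0.0635]
tool_rot: [3.137, 0.149, -0.011]
contact_force: [1.0, -0.2, -0.2]
opening: 0.0198
grip_force: 40.4
```

```bash
python3 -c "
from h import *
goto(.515,.173,.0155,5.4)"
```

```text
turn(8deg) [0.01 0.05 0.  ] shift after turn(.05) [ 0.04 -0.01  0.96] t 12.78 q6 1.66 pos [0.513 0.172 0.063]
```

Request:
play_rows --series '[[0.1,[0.04,-0.01,0.4],[0,0,0]],[0.1,[0,0,0.35],[0,0,0]],[0.1,[0,0,0.22],[0,0,0]],[0.1,[0,0,0],[0,0,0]],[0.1,[0,0,0],[0,0,0]]]'

```text
t: 13.4
tool_pos: [0.5181, 0.1736, 0.019]
tool_rot: [-3.138, -0.148, -0.001]
contact_force: [0.0, -0.1, 1.5]
opening: 0.0196
grip_force: 40.4
```

Request:
play_rows --series '[[0.33,[0,0,0],[0,0,0]],[0.33,[0,0,0],[0,0,0]],[0.33,[0,0,0],[0,0,0]],[0.33,[0,0,-0.4],[0,0,0]],[0.5,[0,0,-0.8],[0,0,0]],[0.55,[0,0,-0.8],[0,0,0]],[0.55,[0,0,0],[0,0,0]],[0.55,[0,0,0],[0,0,0]]]'

```text
t: 14.4
tool_pos: [0.5175, 0.1736, 0.1191]
tool_rot: [-3.138, -0.148, -0.001]
contact_force: [0.4, -0.0, -0.5]
opening: 0.0469
grip_force: 0.0
```

```bash
python3 -c "
from h import *
goto(.5715,-.223,.01,31.2)"
```

```text
turn(8deg) [ 0.   -0.   -3.22] shift after turn(.05) [-3.19  7.34  2.18] t 14.4 q6 1.66 pos [0.518 0.174 0.119]
```

Request:
play_rows --series '[[0.55,[0,0,0],[0,0,-0.8]],[0.55,[0,0,0],[0,0,-0.8]],[0.55,[0,0,0],[0,0,-0.81]],[0.55,[0,0,0],[0,0,-0.81]],[0.55,[-0.4,0.92,0],[0,0,0]],[0.55,[-0.4,0.92,0],[0,0,0]],[0.55,[-0.4,0.92,0],[0,0,0]],[0.55,[-0.4,0.92,0],[0,0,0]]]'

```text
t: 15.4
tool_pos: [0.5432, -0.0265, 0.1168]
tool_rot: [-3.025, -0.844, 0.004]
contact_force: [0.7, -0.1, 0.6]
opening: 0.0465
grip_force: 0.0
```

Request:
play_rows --series '[[0.55,[-0.4,0.92,0],[0,0,0]],[0.55,[-0.4,0.92,0.2],[0,0,0]],[0.55,[-0.4,0.92,0.4],[0,0,0]],[0.55,[-0.39,0.9,0.4],[0,0,0]],[0.55,[0,0,0],[0,0,0]],[0.55,[0,0,0],[0,0,0]],[0.55,[0,0,0],[0,0,0]]]'

```text
t: 16.27
tool_pos: [0.5711, -0.2217, 0.0687]
tool_rot: [-3.025, -0.846, -0.0]
contact_force: [-0.4, 0.3, 0.8]
opening: 0.047
grip_force: 0.0
```

```bash
python3 - <<'E'
from h import *
from station import ctrl,imaging
goto(.5715,-.223,.008,31.2)
o=ctrl.get_obs();p=o["tool_pos"];Rt=R.from_rotvec(o["tool_rot"])
im=imaging.get_image("scene")["color"]
g=overlay("scene",im,110,370,140,335,3,[(.5715,-.223,.019,31.2,.085,.021)],[p+Rt.apply([0,b,-.006]) for b in(-.0235,.0235)])
cv2.imwrite("pics/a6.png",g)
E
```

```text
turn(8deg) [-0.   -0.    0.01] shift after turn(.05) [-0.01  0.03  1.21] t 16.27 q6 0.53 pos [ 0.571 -0.222  0.069]
```

View pics/a6.png

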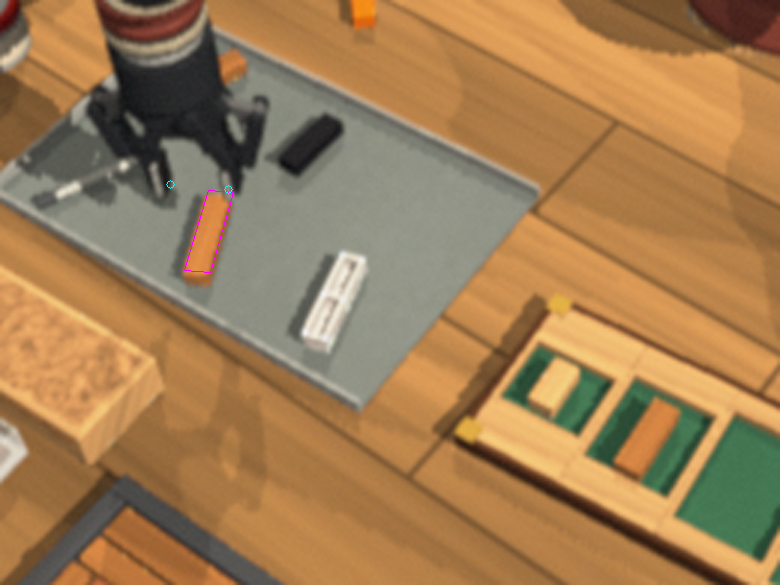

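Short (555,387) and medium (648,438) are in their pockets, and the fingers are over the long block (208,232). Descend and grip.

Request:
play_rows --series '[[0.55,[-0.01,0.03,0.5],[0,0,0]],[0.55,[0,0,0.5],[0,0,0]],[0.55,[0,0,0.21],[0,0,0]],[0.55,[0,0,0],[0,0,0]],[0.2,[0,0,0],[0,0,0]],[0.1,[0,0,0],[0,0,0]],[0.1,[0,0,0],[0,0,0]],[0.1,[0,0,0],[0,0,0]]]'

```text
t: 17.32
tool_pos: [0.5726, -0.2251, 0.0097]
tool_rot: [3.024, 0.843, 0.003]
contact_force: [0.0, -0.2, 5.4]
opening: 0.0195
grip_force: 41.8
```

Request:
play_rows --series '[[0.1,[0,0,0],[0,0,0]],[0.1,[0,0,-0.5],[0,0,0]],[0.1,[0,0,-0.8],[0,0,0]],[0.1,[0,0,-0.5],[0,0,0]],[0.1,[0,0,0],[0,0,0]],[0.1,[0,0,0],[0,0,0]]]'

```text
t: 18.08
tool_pos: [0.5705, -0.2241, 0.0965]
tool_rot: [-3.025, -0.844, 0.003]
contact_force: [-0.0, 0.9, -1.3]
opening: 0.02
grip_force: 41.1
```

```bash
python3 -c "
from h import *
goto(.5075,.252,.0165,5.4)"
```

```text
turn(8deg) [-0.01  0.01  3.22] shift after turn(.05) [-0.36 -9.6   1.6 ] t 18.07 q6 0.53 pos [ 0.571 -0.224  0.096]
```

Request:
play_rows --series '[[0.1,[0,0,0],[0,0,0.8]],[0.1,[0,0,0],[0,0,0.8]],[0.1,[0,0,0],[0,0,0.81]],[0.1,[0,0,0],[0,0,0.81]],[0.1,[-0.04,-0.96,0],[0,0,0]],[0.1,[-0.04,-0.96,0],[0,0,0]],[0.1,[-0.04,-0.96,0],[0,0,0]],[0.1,[-0.04,-0.96,0],[0,0,0]]]'

```text
t: 19.08
tool_pos: [0.5435, -0.0324, 0.0956]
tool_rot: [-3.137, -0.148, 0.006]
contact_force: [1.1, 0.5, 0.5]
opening: 0.0195
grip_force: 41.1
```

Request:
play_rows --series '[[0.1,[-0.04,-0.96,0],[0,0,0]],[0.1,[-0.04,-0.96,0],[0,0,0]],[0.1,[-0.03,-0.96,0],[0,0,0]],[0.1,[-0.03,-0.96,0],[0,0,0]],[0.1,[-0.03,-0.96,0.2],[0,0,0]],[0.1,[-0.03,-0.96,0.4],[0,0,0]],[0.1,[0,0,0],[0,0,0]],[0.1,[0,0,0],[0,0,0]]]'

```text
t: 20.08
tool_pos: [0.5073, 0.2511, 0.0664]
tool_rot: [3.137, 0.149, -0.004]
contact_force: [0.6, -0.3, -0.3]
opening: 0.0197
grip_force: 41.1
```

```bash
python3 -c "
from h import *
goto(.5075,.252,.0165,5.4)"
```

```text
turn(8deg) [0.01 0.02 0.  ] shift after turn(.05) [ 0.01 -0.02  1.  ] t 20.07 q6 1.8 pos [0.507 0.251 0.066]
```

Request:
play_rows --series '[[0.1,[0,-0.02,0.4],[0,0,0]],[0.1,[0,0,0.38],[0,0,0]],[0.1,[0,0,0.25],[0,0,0]],[0.1,[0,0,0],[0,0,0]],[0.1,[0,0,0],[0,0,0]],[0.1,[0,0,0],[0,0,0]]]'

```text
t: 20.82
tool_pos: [0.5081, 0.2525, 0.0163]
tool_rot: [3.138, 0.148, -0.0]
contact_force: [-0.5, -0.2, -0.2]
opening: 0.0197
grip_force: 42.5
```

Request:
play_rows --series '[[0.33,[0,0,0],[0,0,0]],[0.33,[0,0,0],[0,0,0]],[0.33,[0,0,0],[0,0,0]],[0.33,[0,0,-0.4],[0,0,0]],[0.5,[0,0,-0.8],[0,0,0]],[0.55,[0,0,-0.8],[0,0,0]],[0.55,[0,0,0],[0,0,0]],[0.55,[0,0,0],[0,0,0]]]'

```text
t: 21.82
tool_pos: [0.5081, 0.2527, 0.1171]
tool_rot: [-3.138, -0.148, -0.001]
contact_force: [-0.0, -0.1, -0.1]
opening: 0.0467
grip_force: 0.0
```

```bash
python3 -c "
from h import *
goto(.454,-.359,.01,167)"
```

```text
turn(8deg) [-0.  -0.   2.3] shift after turn(.05) [ 1.7  12.16  2.14] t 21.82 q6 1.81 pos [0.508 0.253 0.117]
```

Request:
play_rows --series '[[0.55,[0,0,0],[0,0,0.77]],[0.55,[0,0,0],[0,0,0.77]],[0.55,[0,0,0],[0,0,0.76]],[0.55,[0.13,0.94,0],[0,0,0]],[0.55,[0.13,0.94,0],[0,0,0]],[0.55,[0.13,0.94,0],[0,0,0]],[0.55,[0.13,0.94,0],[0,0,0]],[0.55,[0.13,0.94,0],[0,0,0]]]'

```text
t: 22.82
tool_pos: [0.4855, 0.0151, 0.1149]
tool_rot: [3.121, -0.355, -0.005]
contact_force: [0.2, 0.7, -0.4]
opening: 0.0468
grip_force: 0.0
```

Request:
play_rows --series '[[0.55,[0.13,0.94,0],[0,0,0]],[0.55,[0.13,0.94,0],[0,0,0]],[0.55,[0.13,0.94,0],[0,0,0]],[0.55,[0.13,0.94,0],[0,0,0]],[0.55,[0.13,0.94,0],[0,0,0]],[0.55,[0.13,0.92,0.2],[0,0,0]],[0.55,[0.13,0.92,0.3],[0,0,0]],[0.55,[0.13,0.92,0.4],[0,0,0]]]'

```text
t: 23.82
tool_pos: [0.4529, -0.3597, 0.0699]
tool_rot: [-3.12, 0.356, 0.002]
contact_force: [0.5, -0.0, 0.8]
opening: 0.0466
grip_force: 0.0
```

Request:
play_rows --series '[[0.55,[0,0,0],[0,0,0]],[0.55,[0,0,0],[0,0,0]]]'

```text
t: 24.08
tool_pos: [0.4531, -0.3578, 0.0702]
tool_rot: [-3.119, 0.356, 0.003]
contact_force: [0.1, 0.3, 0.3]
opening: 0.0467
grip_force: 0.0
```

```bash
python3 - <<'E'
from h import *
from station import ctrl,imaging
goto(.454,-.359,.008,167)
o=ctrl.get_obs();p=o["tool_pos"];Rt=R.from_rotvec(o["tool_rot"])
im=imaging.get_image("scene")["color"]
g=overlay("scene",im,110,430,110,350,2.5,[(.454,-.359,.019,167,.106,.021)],[p+Rt.apply([0,b,-.006]) for b in(-.0235,.0235)])
cv2.imwrite("pics/a7.png",g)
E
```

```text
turn(8deg) [-0.01  0.02 -0.  ] shift after turn(.05) [0.02 0.02 1.24] t 24.07 q6 1.0 pos [ 0.453 -0.358  0.07 ]
```

View pics/a7.png

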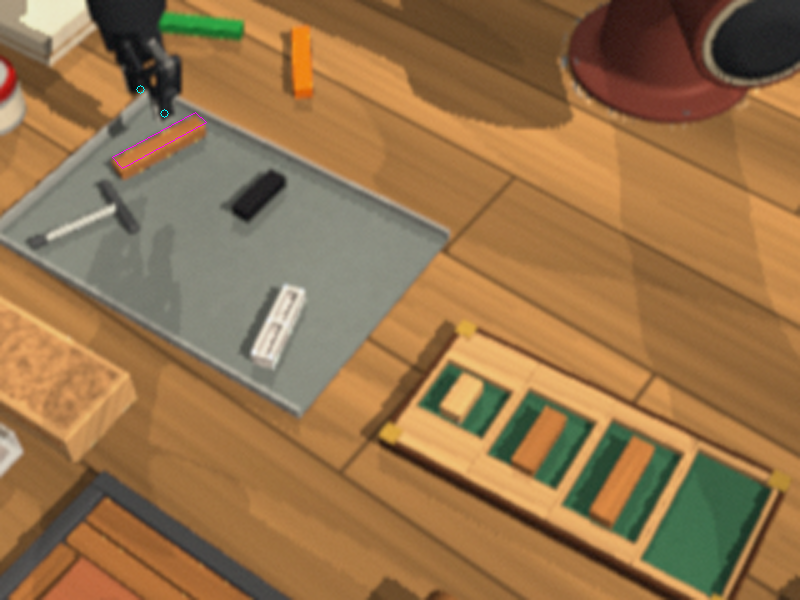

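Three blocks are seated at (462,398), (540,440) and (622,480). The longest lies undisturbed at (160,145). Grip it.

Request:
play_rows --series '[[0.55,[0.02,0.02,0.5],[0,0,0]],[0.55,[0,0,0.5],[0,0,0]],[0.55,[0,0,0.24],[0,0,0]],[0.55,[0,0,0],[0,0,0]],[0.2,[0,0,0],[0,0,0]],[0.1,[0,0,0],[0,0,0]],[0.1,[0,0,0],[0,0,0]],[0.1,[0,0,0],[0,0,0]]]'

```text
t: 25.12
tool_pos: [0.4555, -0.3608, 0.0111]
tool_rot: [3.12, -0.355, 0.003]
contact_force: [0.2, 1.6, 7.1]
opening: 0.0194
grip_force: 41.5
```

Request:
play_rows --series '[[0.1,[0,0,0],[0,0,0]],[0.1,[0,0,-0.5],[0,0,0]],[0.1,[0,0,-0.8],[0,0,0]],[0.1,[0,0,-0.5],[0,0,0]],[0.1,[0,0,0],[0,0,0]],[0.1,[0,0,0],[0,0,0]]]'

```text
t: 25.88
tool_pos: [0.4539, -0.3593, 0.098]
tool_rot: [-3.12, 0.355, 0.003]
contact_force: [-0.1, -0.2, -1.0]
opening: 0.0198
grip_force: 40.8
```

```bash
python3 -c "
from h import *
goto(.4998,.330,.0165,5.4)"
```

```text
turn(8deg) [-0.01  0.01 -2.3 ] shift after turn(.05) [  2.21 -13.64   1.63] t 25.88 q6 1.0 pos [ 0.454 -0.359  0.098]
```

Request:
play_rows --series '[[0.1,[0,0,0],[0,0,-0.77]],[0.1,[0,0,0],[0,0,-0.77]],[0.1,[0,0,0],[0,0,-0.76]],[0.1,[0.16,-0.97,0],[0,0,0]],[0.1,[0.16,-0.97,0],[0,0,0]],[0.1,[0.16,-0.97,0],[0,0,0]],[0.1,[0.16,-0.97,0],[0,0,0]],[0.1,[0.16,-0.97,0],[0,0,0]]]'

```text
t: 26.88
tool_pos: [0.4701, -0.1128, 0.0973]
tool_rot: [-3.137, -0.148, 0.005]
contact_force: [1.0, -0.4, -0.4]
opening: 0.0195
grip_force: 40.8
```

Request:
play_rows --series '[[0.1,[0.16,-0.97,0],[0,0,0]],[0.1,[0.16,-0.97,0],[0,0,0]],[0.1,[0.16,-0.97,0],[0,0,0]],[0.1,[0.16,-0.97,0],[0,0,0]],[0.1,[0.16,-0.97,0],[0,0,0]],[0.1,[0.16,-0.97,0],[0,0,0]],[0.1,[0.15,-0.98,0],[0,0,0]],[0.1,[0.15,-0.98,0.2],[0,0,0]]]'

```text
t: 27.88
tool_pos: [0.497, 0.2799, 0.0881]
tool_rot: [3.137, 0.148, -0.002]
contact_force: [0.2, 0.1, 0.5]
opening: 0.0196
grip_force: 40.8
```

Request:
play_rows --series '[[0.1,[0.15,-0.98,0.4],[0,0,0]],[0.1,[0,0,0],[0,0,0]],[0.1,[0,0,0],[0,0,0]]]'

```text
t: 28.25
tool_pos: [0.4994, 0.3272, 0.0677]
tool_rot: [3.136, 0.149, -0.005]
contact_force: [-0.3, -0.2, 0.1]
opening: 0.0195
grip_force: 40.8
```

```bash
python3 -c "
from h import *
goto(.4998,.330,.0175,5.4)"
```

```text
turn(8deg) [0.01 0.02 0.  ] shift after turn(.05) [ 0.01 -0.05  1.  ] t 28.25 q6 1.93 pos [0.499 0.327 0.068]
```

Request:
play_rows --series '[[0.1,[0,-0.05,0.4],[0,0,0]],[0.1,[0,0,0.38],[0,0,0]],[0.1,[0,0,0.25],[0,0,0]],[0.1,[0,0,0],[0,0,0]],[0.1,[0,0,0],[0,0,0]],[0.1,[0,0,0],[0,0,0]]]'

```text
t: 29.0
tool_pos: [0.5002, 0.3303, 0.0178]
tool_rot: [3.138, 0.148, -0.0]
contact_force: [0.5, -1.6, 0.1]
opening: 0.0196
grip_force: 42.3
```

Request:
play_rows --series '[[0.33,[0,0,0],[0,0,0]],[0.33,[0,0,0],[0,0,0]],[0.33,[0,0,0],[0,0,0]],[0.33,[0,0,-0.4],[0,0,0]],[0.5,[0,0,-0.8],[0,0,0]],[0.55,[0,0,-0.8],[0,0,0]],[0.55,[0,0,-0.8],[0,0,0]],[0.55,[0,0,-0.8],[0,0,0]]]'

```text
t: 30.0
tool_pos: [0.5003, 0.3305, 0.2013]
tool_rot: [-3.137, -0.148, -0.003]
contact_force: [-0.7, -0.9, 0.8]
opening: 0.0469
grip_force: 0.0
```

Request:
play_rows --series '[[0.55,[0,0.9,0],[0,0,0]],[0.55,[0,0.9,0],[0,0,0]],[0.55,[0,0.9,0],[0,0,0]],[0.55,[0,0.9,0],[0,0,0]],[0.55,[0,0.9,0],[0,0,0]],[0.55,[0,0.9,0],[0,0,0]],[0.55,[0,0.9,0],[0,0,0]],[0.55,[0,0,0],[0,0,0]]]'

```text
t: 31.0
tool_pos: [0.5304, 0.0144, 0.1998]
tool_rot: [3.138, 0.142, 0.003]
contact_force: [-0.3, -0.2, -0.3]
opening: 0.0468
grip_force: 0.0
```

```bash
python3 - <<'E'
from h import *
from station import ctrl,imaging
P=[(.523,.093,.025,5.4,.060,.055),(.515,.1725,.025,5.4,.082,.055),(.5075,.251,.025,5.4,.103,.055),(.4998,.330,.025,5.4,.124,.055)]
g=overlay("scene",imaging.get_image("scene")["color"],180,440,170,360,3,[])
t=overlay("top",imaging.get_image("top")["color"],125,265,150,240,2,[])
g[-180:,:280]=t
cv2.imwrite("pics/a8.png",g)
E
```

```text
(no output)
```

View pics/a8.png

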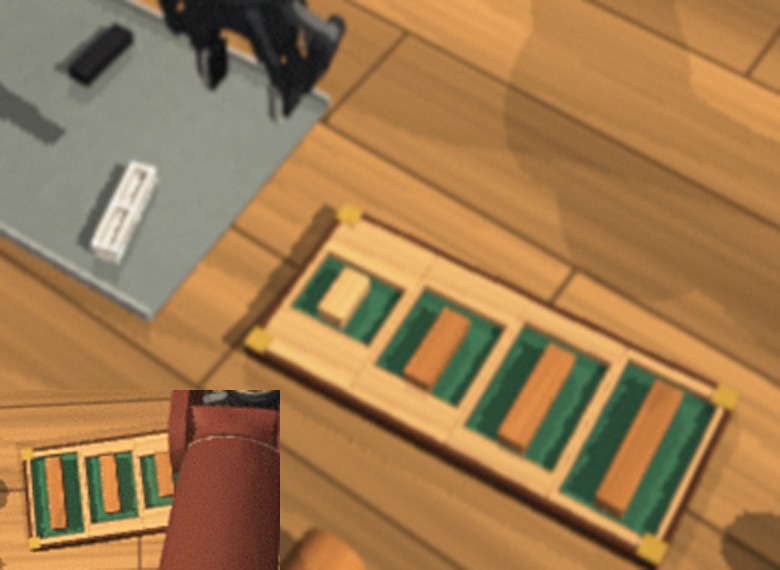

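All four blocks lie flat in their own pockets at (345,297), (440,347), (537,398) and (640,447). The aluminium and resin blocks are where they started.

```bash
python3 -c "
from station import ctrl
print(ctrl.finish_job())"
```

```text
the job is handed in; nothing more can be done
None
```

The job is handed in at about 31 s of 102 s: in the last picture all four wooden blocks lie flat in their own pockets, with the aluminium and resin blocks unmoved on the galley (the hand-in returned no verdict).

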